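# Link the bicycle light set

## Task

Link the bicycle's light set: with a fingertip, lightly press in the white switch on the green headlamp first, then the one on the red rear lamp, then the one on the black handlebar remote, each all the way until it stays in. Do not press the switch of the blue inflator, and do not pick up, push along, tip or press hard on anything; leave the other things on the table where they lie and finish clear of everything.

Things in the scene. Friction and masses are not known exactly. Their poses are not given: they have to be found in the camera images.
- headlamp: Loose green plastic bicycle headlamp, 90 mm long (x, from the lens front at -48 to the back at +42 mm) by 46 mm wide (y), flat top 48 mm high, 0.19 kg, standing on a black rubber foot; origin at the centre of the underside on the table, z up, round lens with a chrome bezel on its -x end.  White round push switch on its top, centre at x = +18 mm, y = 0
- head_switch (a joint): The headlamp's switch: 0 m = out (at the start), 0.006 m = pressed all the way in. The cap, 24 mm across, 10 mm proud of the top, is pushed straight down against a steady friction of about 2.5 N and stays where it is left, 4 mm proud when fully in. The cap itself is springy, 3 N per mm: it gives about 1 mm before the switch moves and up to 3.5 mm at the stop (about 10 N), and springs back
- head_switch_top (a point): Centre of the top face of the white switch cap on the headlamp (moves down with the cap; z up when the device stands); 58 mm above the table while out, 52 mm when fully in
- rear_lamp: Loose red bicycle rear lamp, 62 mm long (x) by 54 mm wide (y), flat top 34 mm high at the switch, 0.13 kg, standing on a black rubber foot; origin at the centre of the underside on the table, z up, ribbed lens on the -x end.  White round push switch on its top, centre at x = +10 mm, y = 0
- rear_switch (a joint): The rear lamp's switch: 0 m = out (at the start), 0.006 m = pressed all the way in. The cap, 24 mm across, 10 mm proud of the top, is pushed straight down against a steady friction of about 2.5 N and stays where it is left, 4 mm proud when fully in. The cap itself is springy, 3 N per mm: it gives about 1 mm before the switch moves and up to 3.5 mm at the stop (about 10 N), and springs back
- rear_switch_top (a point): Centre of the top face of the white switch cap on the rear lamp (moves down with the cap; z up when the device stands); 44 mm above the table while out, 38 mm when fully in
- remote: Loose flat black handlebar remote, 70 mm long (x) by 42 mm wide (y), flat top 18 mm high, with a grey square pad at x = -17 mm that is not a switch, 0.10 kg; origin at the centre of the underside on the table, z up.  White round push switch on its top, centre at x = +17 mm, y = 0
- remote_switch (a joint): The remote's switch: 0 m = out (at the start), 0.006 m = pressed all the way in. The cap, 24 mm across, 10 mm proud of the top, is pushed straight down against a steady friction of about 2.5 N and stays where it is left, 4 mm proud when fully in. The cap itself is springy, 3 N per mm: it gives about 1 mm before the switch moves and up to 3.5 mm at the stop (about 10 N), and springs back
- remote_switch_top (a point): Centre of the top face of the white switch cap on the remote (moves down with the cap; z up when the device stands); 28 mm above the table while out, 22 mm when fully in
- inflator: Loose blue cordless tyre inflator, 118 mm long (x, with its brass nozzle at the -x end, -68 mm) by 46 mm wide (y), flat top 42 mm high, 0.35 kg; origin at the centre of the underside of its case, z up. Its white switch, alike to the others, sits at x = +26 mm and must stay out
- inflator_switch (a joint): The inflator's switch, to be left alone: 0 m = out, 0.006 m = in
- spoke_key: Loose steel spoke key, a 28 mm disc with two wings, 50 mm over all, 8 mm high; origin at the centre of its underside; bystander
- seat_clamp: Loose chrome seat clamp, a 40 mm ring with a lever on its +x side, 16 mm high; origin at the ring's centre, underside; bystander
- tire_levers: Three white plastic tire levers clipped side by side, 117 mm long (x) by 54 mm wide (y), 9 mm high; origin at the centre of the underside; bystander
- bolt_dish: Round glass dish of bolts, 96 mm across the rim, 30 mm high; origin at the centre of the underside; bystander
- bell: Brass bicycle bell, a dome 54 mm across and 35 mm high; origin at the centre of the underside; bystander
Things that resemble listed ones, but are neither listed nor needed, are in the scene too. Several things look just like the headlamp: the one meant starts farthest to the robot's right. Of the things that look like the inflator, the larger one is meant.

How it is judged:
By the outcome, as a careful person would: the job done as asked, in the order asked, and still so for the second after the job is handed in, with the robot touching nothing.
It also fails if it takes over 48 s, if anything falls off the work surface, if the arm or the gripper's body presses on something with over 40 N, if the wrist force passes 120 N, or if a joint passes its speed limit or range.

## Robot

A 6-joint arm with a two-finger parallel gripper is mounted at the origin on the work surface. World frame = base frame: x ahead of the robot, y to its left, z up, the work surface at z = 0. Lengths are in m, angles in rad, forces in N, time in s.
With the tool pointing down it reaches from about 0.25 to 0.725 m from the base axis. Payload 4 kg.
Tool frame: the origin (TCP) lies at the very end of the fingers, on their centre line; the grasp point (between the pads) lies 19 mm behind it; x points along the fingers, z is the direction in which the jaws open and shut, and the axes are right-handed (so a half turn about x gives the same grasp; the last joint's range is limited). The gripper opens to 85 mm and grips with 20 to 120 N. Pads are 22 mm wide; open, the fingers measure 114 mm over their backs; the gripper's body (76 mm by 85 mm) begins 54 mm behind the grasp point. The pads swing forward as they close: fully open they stand 13 mm farther back than shut.
Start: joints at [-1.309, 0.241, 0.005, 1.335, 0, 1.571], TCP at [0.129, -0.483, 0.231] pointing down, gripper open.
Joint ranges: [-2.72, 2.72], [-1.05, 1.87], [-1.09, 1.28], [-1.99, 2.15], [-1.42, 1.44], [-3.14, 3.14]. Speed limits (rad/s): [2.79, 2.79, 3.14, 3.14, 3.14, 3.14].

## Interface

Orientations are given as a unit quaternion [x, y, z, w].
In Python, from workcell import bot gives the robot as it stands.
- The arm moves only by the tool apply_moves, never from a script. Its argument "targets" is one flat list of numbers, 7 for each row, row after row: the shift along the tool's x, y, z in units of 25 cm (1.0 is 25 cm), then the turn, a rotation vector about the tool's x, y, z in units of 0.5 rad (1.0 is 0.5 rad), then the opening, from 0 (shut) to 1 (fully open). In form: [tx, ty, tz, wx, wy, wz, claw, tx, ty, tz, wx, wy, wz, claw, ...]. A call has 1 to 12 rows; each row is the pose to reach, as a shift and turn from the pose commanded when the call began, along the tool's axes at that moment; what a row does not reach only later rows make up. A row lasts 1/12 s, in which the tool goes at most 41.7 mm and 7.16 degrees, less where a joint would pass 70% of its speed; a pose out of reach is approached as far as the arm can. A call with a number of a shift or a turn outside -1 to 1 is refused whole. A call with a gripper value outside its range is refused whole. The fingers move at their own pace and stop on an object; the grip force is fixed at half the most. Time passes only in rows, so rows that repeat a pose let the fingers close. It gives the time, the measured TCP pose, the force and the opening at its end, in the units of the state.
- bot.get_obs(): the state, without advancing time (a new reading comes with each control period).
- bot.camera(name): name is "scene" or "top" or "wrist"; returns (picture, depth): 420x560x3 uint8, red, green, blue; 420x560 float32, m along the optical axis (not along the pixel's ray), 0 where there is no reading.
- bot.camera_params(name): a dict with "fx", "fy", "cx", "cy" (pixels), "dist" ([k1, k2, p1, p2, k3] as OpenCV has them; the pictures are not rectified), "T" (4x4, takes a point from camera to world coordinates); the wrist camera has in their place "tool_from_camera" (4x4, takes a point from camera to tool coordinates, whose origin is the TCP and whose axes are the tool frame's). Camera axes: x right, y up, looking along -z (the intrinsics and any distortion apply to the point x, -y, -z); pixel columns grow to the right and rows downward; lengths in m; the calibration is good to about 2 mm. A picture is of the moment at which its call begins: read the wrist's pose just before it. camera_params takes no time and is no camera call.
- bot.job_done(): hands the job in, once; it reports no verdict.
The state is a dict: "clock": time; "joint_pos": joint angles; "joint_vel": joint speeds; "tau": joint torques, N m; "eef_pos": TCP position; "tool_rot": TCP orientation; "ft_force": force on the tool from outside, world axes, zero at the start; "ft_torque": the same for the moment, N m; "grip_width": finger opening in m.
Only numpy, scipy, OpenCV 4.12 (cv2) and the standard library are available. Lean on these libraries where they do the work, as an engineer would, in place of code of your own. Each camera call takes 0.05 s, during which the arm holds its last target.

## Working session

There is one attempt and no reset: what is moved stays moved. The work goes in short steps, Python scripts to look and compute and a tool call to move; the robot and the scene stay as the last step left them, time stands still between calls to the robot, and variables do not carry over. Pictures are saved under pics/ and viewed, and the job is handed in when it is done.

Besides the shell and the picture viewer there is one more tool, called after ">>>" by a JSON object that holds its "op" and its "data". apply_moves: Moves the arm, as the interface text tells. Its arguments: {"type":"object","properties":{"targets":{"type":"array"}},"required":["targets"]}

```bash
ls; mkdir -p pics
python3 - <<'E'
from workcell import bot
import cv2,numpy as np
for n in ["scene","top"]:
    p,d=bot.camera(n); cv2.imwrite(f"pics/{n}0.png",p[:,:,::-1]); np.save(f"pics/{n}0.npy",d); print(n,bot.camera_params(n))
print(bot.get_obs()); print(bot.camera_params("wrist"))
E
```

```text
pics
scene {'fx': 414.6353168937815, 'fy': 414.6353168937815, 'cx': 278.36063168363637, 'cy': 210.50234233810428, 'dist': array([-0.04098734,  0.        ,  0.        ,  0.        ,  0.        ]), 'T': array([[ 0.83672343, -0.42288301,  0.34794233,  0.95142938],
       [ 0.54762029,  0.64329889, -0.53505005, -0.5188594 ],
       [ 0.00243266,  0.63822919,  0.76984257,  0.88813706],
       [ 0.        ,  0.        ,  0.        ,  1.        ]])}
top {'fx': 436.4808213684425, 'fy': 436.4808213684425, 'cx': 283.0437982467607, 'cy': 208.58715330621143, 'dist': array([0.01333153, 0.        , 0.        , 0.        , 0.        ]), 'T': array([[-0.02405771,  0.9981074 , -0.05659374,  0.50652169],
       [-0.99956835, -0.02497055, -0.01547823,  0.02489268],
       [-0.01686211,  0.05619694,  0.9982773 ,  1.18546183],
       [ 0.        ,  0.        ,  0.        ,  1.        ]])}
{'clock': 0.1, 'joint_pos': array([-1.30896858e+00,  2.41350028e-01,  3.87505932e-03,  1.33521453e+00,
       -3.34858056e-05,  1.57081393e+00]), 'joint_vel': array([ 0.00181247, -0.00204245,  0.00270231,  0.00017908,  
[... 295 characters left out ...]
force': array([-0.72993129,  0.55081773,  0.01275571]), 'ft_torque': array([-0.02816589, -0.05610781,  0.02538921]), 'grip_width': 0.08549793359685168}
{'fx': 353.75872874487163, 'fy': 353.75872874487163, 'cx': 278.57925965920265, 'cy': 206.02126860725176, 'dist': array([-0.06111881,  0.        ,  0.        ,  0.        ,  0.        ]), 'tool_from_camera': array([[-6.13331403e-05,  3.22055615e-01, -9.46720749e-01,
        -1.42125444e-01],
       [ 8.43085828e-04,  9.46720431e-01,  3.22055452e-01,
         8.29905715e-02],
       [ 9.99999643e-01, -7.78414174e-04, -3.29585862e-04,
         1.75208340e-03],
       [ 0.00000000e+00,  0.00000000e+00,  0.00000000e+00,
         1.00000000e+00]])}
```

View pics/top0.png

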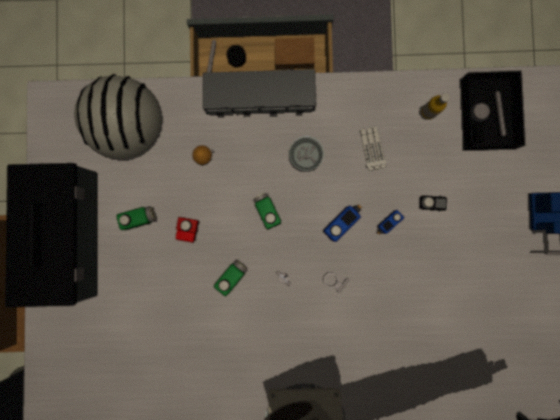

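View pics/scene0.png

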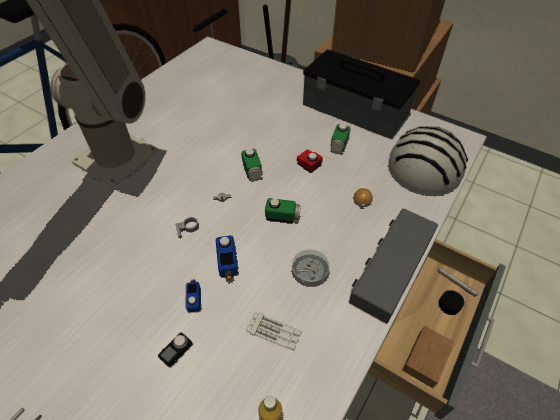

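Top view shows three green lamps with white caps at about (136,217), (230,278) and (267,211). The one farthest to the robot's right has the largest u, so it is (267,211). Red rear lamp is at (187,229) and black remote at (432,203). Blue inflators (342,223) and (390,221) are to be left alone. Next I measure the caps and take close crops.

```bash
cat > h.py <<'E'
import numpy as np,cv2
from workcell import bot
def ray(P,u,v,T=None):
    K=np.array([[P['fx'],0,P['cx']],[0,P['fy'],P['cy']],[0,0,1]])
    x,y=cv2.undistortPoints(np.array([[[u,v]]],float),K,P['dist'])[0,0]
    T=P['T'] if T is None else T
    return T[:3,3],T[:3,:3]@np.array([x,-y,-1.])
def onplane(P,u,v,z,T=None):
    o,r=ray(P,u,v,T); return o+r*(z-o[2])/r[2]
def two(a,b):
    (o1,r1),(o2,r2)=a,b
    t=np.linalg.lstsq(np.c_[r1,-r2],o2-o1,rcond=None)[0]
    p,q=o1+t[0]*r1,o2+t[1]*r2
    return (p+q)/2,np.linalg.norm(p-q)
def white(img,box,thr=None):
    u0,v0,u1,v1=box; c=img[v0:v1,u0:u1].astype(int)
    mn,mx=c.min(2),c.max(2)
    m=((mn>(thr or 90))&(mx-mn<45)).astype(np.uint8)
    n,l,s,cc=cv2.connectedComponentsWithStats(m)
    return [(int(s[i,4]),(cc[i]+[u0,v0]).round(1).tolist()) for i in range(1,n) if s[i,4]>15]
E
python3 - <<'E'
from h import *
top=cv2.imread("pics/top0.png")
sc=cv2.imread("pics/scene0.png")
def crop(im,c,n): 
    u,v=c; return cv2.resize(im[v-25:v+25,u-33:u+33],(396,300),interpolation=cv2.INTER_NEAREST)
a=np.vstack([np.hstack([crop(top,(267,211),0),crop(top,(187,229),0)]),np.hstack([crop(top,(432,203),0),crop(top,(342,223),0)])])
cv2.imwrite("pics/c1.png",a)
b=np.vstack([np.hstack([crop(sc,(281,208),0),crop(sc,(310,160),0)]),np.hstack([crop(sc,(175,348),0),crop(sc,(227,255),0)])])
cv2.imwrite("pics/c2.png",b)
for n,c in dict(h=(267,211),r=(187,229),m=(432,203)).items():
    print(n,top[c[1]-15:c[1]+15,c[0]-18:c[0]+18].min(2).max())
E
```

```text
h 128
r 118
m 118
```

View pics/c1.png

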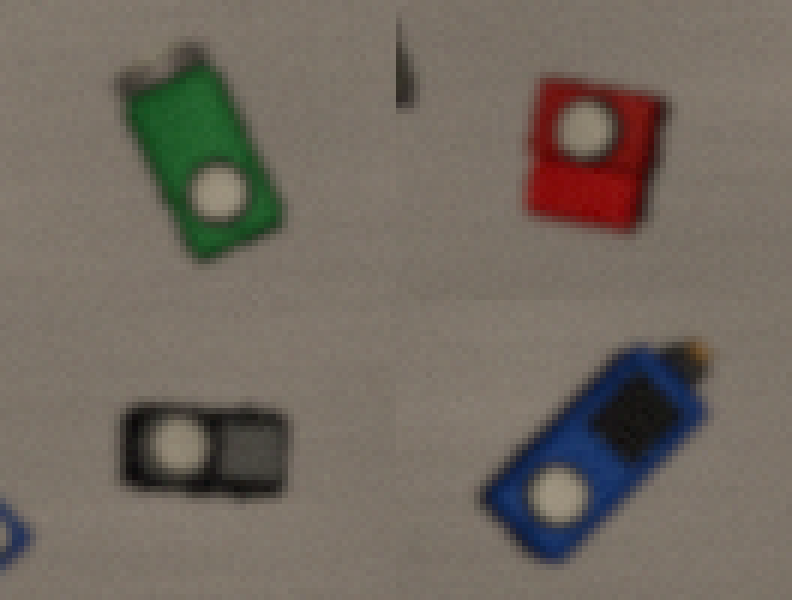

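View pics/c2.png

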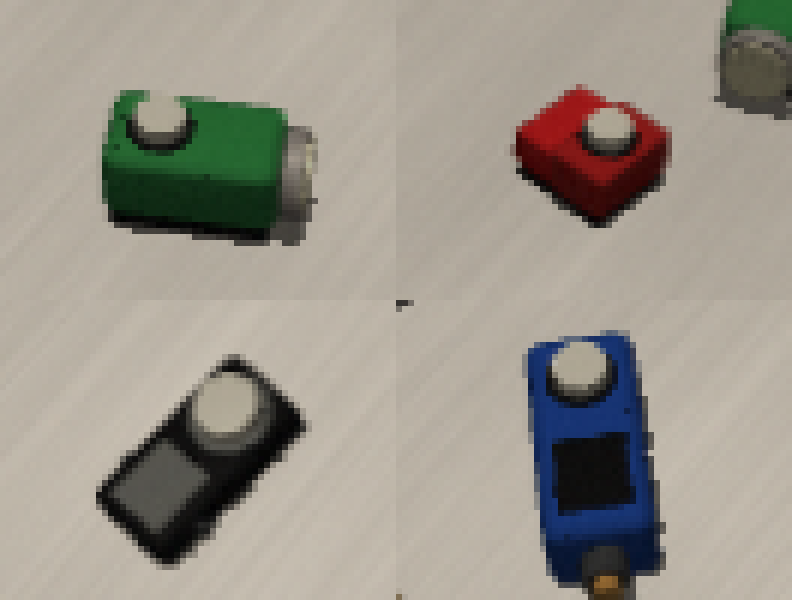

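The crops confirm all three: green headlamp with chrome lens and cap at about (270,218), red lamp cap at about (186,225), and black remote with cap at about (429,202) left of its grey pad. The inflator's cap is at about (335,230).

Run:
```python
from h import *
top=cv2.imread("pics/top0.png"); sc=cv2.imread("pics/scene0.png")
dT=np.load("pics/top0.npy"); dS=np.load("pics/scene0.npy")
PT,PS=bot.camera_params("top"),bot.camera_params("scene")
T=dict(h=((270,218),(273,203),.058),r=((186,225),(312,157),.044),m=((429,202),(180,342),.028))
def comp(img,c,thr,R=9):
    u,v=c; w=img[v-R:v+R+1,u-R:u+R+1].astype(int)
    m=((w.min(2)>thr)).astype(np.uint8)
    n,l,s,cc=cv2.connectedComponentsWithStats(m,connectivity=4); i=l[R,R]
    return (cc[i]+[u-R,v-R]),s[i] if i else None
for k,(a,b,z) in T.items():
    ca,sa=comp(top,a,80,8); cb,sb=comp(sc,b,110,10)
    p=onplane(PT,*ca,z); q=onplane(PS,*cb,z)
    print(k,ca.round(1),sa,cb.round(1),sb); print('  top',p.round(4),'scene',q.round(4),'tri',[np.round(x,4) for x in two(ray(PT,*ca),ray(PS,*cb))])
    for d,P,c in((dT,PT,ca),(dS,PS,cb)):
        o,r=ray(P,*c); ui,vi=np.round(c).astype(int)
        print('   depth z',(o+r*np.median(d[vi-1:vi+2,ui-1:ui+2])).round(4))
```

```text
h [270.  217.6] [ 4  4  9  8 61] [271.6 198.6] [  0   0  21  21 206]
  top [0.5481 0.0768 0.058 ] scene [0.5385 0.0827 0.058 ] tri [array([0.5461, 0.075 , 0.0704]), np.float64(0.0038)]
   depth z [0.5481 0.0768 0.0566]
   depth z [0.5385 0.0826 0.0582]
r [185.2 225.1] [ 4  4  8  9 52] [312.1 155.2] [ 7  6  7  5 30]
  top [0.5342 0.3003 0.044 ] scene [0.5367 0.302  0.044 ] tri [array([0.5354, 0.3013, 0.0436]), np.float64(0.003)]
   depth z [0.5342 0.3006 0.0426]
   depth z [0.536  0.3034 0.0425]
m [428.5 201.6] [ 4  4  8  8 57] [176.7 337.9] [  0   0  15  13 140]
  top [ 0.5809 -0.3414  0.028 ] scene [ 0.5748 -0.3403  0.028 ] tri [array([ 0.5792, -0.3405,  0.0348]), np.float64(0.0035)]
   depth z [ 0.5809 -0.3413  0.0284]
   depth z [ 0.5744 -0.34    0.0269]
```

```bash
cat >> h.py <<'E'
from scipy.spatial.transform import Rotation as R
def plan(target,yaw=None):
    s=bot.get_obs(); r=R.from_quat(s['tool_rot']); M=r.as_matrix()
    d=M.T@(np.array(target)-s['eef_pos'])
    print('t',round(s['clock'],2),'pos',s['eef_pos'].round(4),'F',s['ft_force'].round(2),'units',(d/.25).round(3))
    az=np.arctan2(s['eef_pos'][1],s['eef_pos'][0]); print('az',az.round(3),'az target',np.arctan2(target[1],target[0]).round(3),'zaxis yaw',np.arctan2(M[1,2],M[0,2]).round(3),'xaxis',M[:,0].round(4),'j6',s['joint_pos'].round(3))
    return M
E
python3 - <<'E'
from h import *
print(plan([.548,.077,.2]).round(3))
E
```

```text
t 0.1 pos [ 0.1293 -0.4824  0.2305] F [-0.73  0.55  0.01] units [ 0.125  2.197 -1.728]
az -1.309 az target 0.14 zaxis yaw -1.309 xaxis [-5.0e-04  1.8e-03 -1.0e+00] j6 [-1.309  0.241  0.004  1.335 -0.     1.571]
[[-0.001  0.966  0.259]
 [ 0.002  0.259 -0.966]
 [-1.    -0.    -0.002]]
```

>>> {"op": "apply_moves", "data": {"targets": [0, 0.18, -0.14, -0.24, 0, 0, 0, 0, 0.36, -0.28, -0.48, 0, 0, 0, 0, 0.54, -0.42, -0.72, 0, 0, 0, 0, 0.73, -0.57, -0.96, 0, 0, 0, 0, 0.73, -0.57, -0.96, 0, 0, 0, 0, 0.73, -0.57, -0.96, 0, 0, 0]}}

```text
clock: 0.6
eef_pos: [0.2698, -0.2948, 0.231]
tool_rot: [0.285, 0.648, -0.283, 0.647]
ft_force: [0.1, -0.1, 0.6]
grip_width: 0.0121
```

```bash
python3 -c "
from h import *
plan([.548,.077,.18])"
```

```text
t 0.6 pos [ 0.2698 -0.2948  0.231 ] F [ 0.06 -0.09  0.59] units [ 0.207  1.826 -0.34 ]
az -0.83 az target 0.14 zaxis yaw -0.826 xaxis [ 0.      0.0018 -1.    ] j6 [-8.310e-01  4.300e-02 -2.300e-01  1.300e+00  1.000e-03  1.567e+00]
```

>>> {"op": "apply_moves", "data": {"targets": [0, 0.16, -0.03, -0.2, 0, 0, 0, 0, 0.32, -0.06, -0.4, 0, 0, 0, 0, 0.48, -0.09, -0.6, 0, 0, 0, 0, 0.64, -0.12, -0.8, 0, 0, 0, 0, 0.8, -0.15, -0.97, 0, 0, 0, 0, 0.9, -0.17, -0.97, 0, 0, 0, 0, 0.9, -0.17, -0.97, 0, 0, 0]}}

```text
clock: 1.18
eef_pos: [0.4082, -0.1112, 0.2309]
tool_rot: [0.119, 0.697, -0.118, 0.697]
ft_force: [1.6, -0.1, 0.6]
grip_width: -0.0004
```

```bash
python3 -c "
from h import *
plan([.548,.077,.18])"
```

```text
t 1.18 pos [ 0.4082 -0.1112  0.2309] F [ 1.56 -0.11  0.6 ] units [0.205 0.895 0.279]
az -0.266 az target 0.14 zaxis yaw -0.337 xaxis [ 6.0e-04  1.6e-03 -1.0e+00] j6 [-0.267  0.088 -0.181  1.302  0.002  1.641]
```

>>> {"op": "apply_moves", "data": {"targets": [0.05, 0.15, 0.05, -0.2, 0, 0, 0, 0.1, 0.3, 0.1, -0.4, 0, 0, 0, 0.14, 0.45, 0.14, -0.6, 0, 0, 0, 0.17, 0.6, 0.19, -0.8, 0, 0, 0, 0.2, 0.75, 0.23, -0.97, 0, 0, 0, 0.2, 0.89, 0.28, -0.97, 0, 0, 0, 0.2, 0.89, 0.28, -0.97, 0, 0, 0, 0.2, 0.89, 0.28, -0.97, 0, 0, 0, 0.2, 0.89, 0.28, -0.97, 0, 0, 0]}}

```text
clock: 1.93
eef_pos: [0.5461, 0.0705, 0.1806]
tool_rot: [-0.05, 0.706, 0.05, 0.705]
ft_force: [-0.1, 0.0, 0.4]
grip_width: 0.0004
```

Run:
```python
from h import *
plan([.548,.077,.07])
p,d=bot.camera("wrist"); cv2.imwrite("pics/w1.png",p[:,:,::-1]); np.save("pics/w1.npy",d)
```

```text
t 1.93 pos [0.5461 0.0705 0.1806] F [-0.11  0.05  0.42] units [0.443 0.025 0.012]
az 0.128 az target 0.14 zaxis yaw 0.141 xaxis [-2.1e-03 -8.0e-04 -1.0e+00] j6 [ 0.129  0.368  0.048  1.253 -0.     1.559]
```

View pics/w1.png

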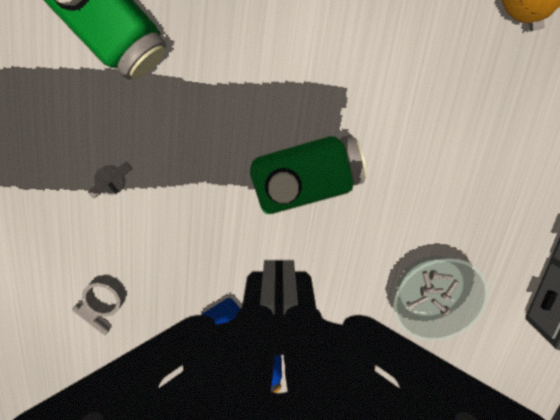

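Wrist view: headlamp cap at about (284,186), fingertips shut at (279,265). I'll check the cap position from this view.

```bash
cat >> h.py <<'E'
def wristpt(f,c,z,pos,quat,thr=60):
    img=cv2.imread(f); d=np.load(f.replace('png','npy')); P=bot.camera_params("wrist")
    T=np.eye(4); T[:3,:3]=R.from_quat(quat).as_matrix(); T[:3,3]=pos; T=T@P['tool_from_camera']
    u,v=c; h=25; w=img[v-h:v+h+1,u-h:u+h+1].astype(int)
    m=(w.min(2)>thr).astype(np.uint8)
    n,l,s,cc=cv2.connectedComponentsWithStats(m,connectivity=4); i=l[h,h]
    ce=cc[i]+[u-h,v-h]; print('comp',ce.round(1),s[i])
    p=onplane(P,*ce,z,T); o,r=ray(P,*ce,T); ui,vi=np.round(ce).astype(int)
    print('plane',p.round(4),'depth',(o+r*np.median(d[vi-2:vi+3,ui-2:ui+3])).round(4))
E
python3 - <<'E'
from h import *
s=bot.get_obs()
wristpt("pics/w1.png",(284,186),.058,s['eef_pos'],s['tool_rot'])
plan([.548,.077,.07])
E
```

```text
comp [283.  187.4] [ 10  12  29  30 689]
plane [0.5487 0.0767 0.058 ] depth [0.5487 0.0767 0.058 ]
t 1.98 pos [0.546  0.07   0.1811] F [-0.16  0.16 -0.02] units [0.444 0.027 0.012]
az 0.128 az target 0.14 zaxis yaw 0.14 xaxis [-1.4e-03 -6.0e-04 -1.0e+00] j6 [ 0.128  0.367  0.048  1.253 -0.     1.559]
```

>>> {"op": "apply_moves", "data": {"targets": [0.1, 0.027, 0.013, 0, 0, 0, 0, 0.2, 0.027, 0.013, 0, 0, 0, 0, 0.3, 0.027, 0.013, 0, 0, 0, 0, 0.4, 0.027, 0.013, 0, 0, 0, 0, 0.44, 0.027, 0.013, 0, 0, 0, 0, 0.44, 0.027, 0.013, 0, 0, 0, 0, 0.44, 0.027, 0.013, 0, 0, 0, 0]}}

```text
clock: 2.57
eef_pos: [0.549, 0.0773, 0.0719]
tool_rot: [-0.049, 0.705, 0.049, 0.705]
ft_force: [-0.0, -0.1, -0.1]
grip_width: -0.0002
```

```bash
python3 -c "
from h import *
plan([.5487,.0767,.050])"
```

```text
t 2.57 pos [0.549  0.0773 0.0719] F [-0.03 -0.08 -0.13] units [ 0.088 -0.002 -0.001]
az 0.14 az target 0.139 zaxis yaw 0.14 xaxis [-2.e-04 -1.e-04 -1.e+00] j6 [ 0.14   0.464 -0.107  1.    -0.     1.571]
```

Aligned. Lower to about 0.056 first, slowly.

>>> {"op": "apply_moves", "data": {"targets": [0.02, 0, 0, 0, 0, 0, 0, 0.04, 0, 0, 0, 0, 0, 0, 0.055, 0, 0, 0, 0, 0, 0, 0.065, 0, 0, 0, 0, 0, 0, 0.065, 0, 0, 0, 0, 0, 0, 0.065, 0, 0, 0, 0, 0, 0]}}

```text
clock: 3.07
eef_pos: [0.5497, 0.0783, 0.0555]
tool_rot: [-0.05, 0.705, 0.05, 0.706]
ft_force: [0.9, -0.7, 1.2]
grip_width: -0.0
```

>>> {"op": "apply_moves", "data": {"targets": [0.004, 0, 0, 0, 0, 0, 0, 0.008, 0, 0, 0, 0, 0, 0, 0.012, 0, 0, 0, 0, 0, 0, 0.016, 0, 0, 0, 0, 0, 0, 0.016, 0, 0, 0, 0, 0, 0, 0.016, 0, 0, 0, 0, 0, 0]}}

```text
clock: 3.57
eef_pos: [0.5496, 0.0783, 0.0512]
tool_rot: [-0.05, 0.705, 0.05, 0.706]
ft_force: [1.2, -0.8, 1.5]
grip_width: -0.0001
```

>>> {"op": "apply_moves", "data": {"targets": [0.002, 0, 0, 0, 0, 0, 0, 0.004, 0, 0, 0, 0, 0, 0, 0.006, 0, 0, 0, 0, 0, 0, 0.006, 0, 0, 0, 0, 0, 0, 0.006, 0, 0, 0, 0, 0, 0]}}

```text
clock: 3.98
eef_pos: [0.5497, 0.0783, 0.0501]
tool_rot: [-0.05, 0.705, 0.05, 0.706]
ft_force: [1.5, -0.7, 6.3]
grip_width: 0.0002
```

```bash
python3 -c "
from h import *
plan([.5487,.0767,.049])"
```

```text
t 3.98 pos [0.5497 0.0783 0.0501] F [ 1.46 -0.66  6.29] units [ 0.005 -0.006 -0.005]
az 0.142 az target 0.139 zaxis yaw 0.141 xaxis [ 1.2e-03  1.0e-04 -1.0e+00] j6 [ 0.142  0.489 -0.132  0.949 -0.     1.571]
```

Force rose to 6.3 N at z = 50.1 mm, which matches the stop. Lift and check.

>>> {"op": "apply_moves", "data": {"targets": [-0.02, 0, 0, 0, 0, 0, 0, -0.06, 0, 0, 0, 0, 0, 0, -0.15, 0, 0, 0, 0, 0, 0, -0.3, 0, 0, 0, 0, 0, 0, -0.45, 0, 0, 0, 0, 0, 0, -0.52, 0, 0, 0, 0, 0, 0, -0.52, 0, 0, 0, 0, 0, 0, -0.52, 0, 0, 0, 0, 0, 0]}}

```text
clock: 4.65
eef_pos: [0.5493, 0.0784, 0.1809]
tool_rot: [-0.05, 0.705, 0.05, 0.706]
ft_force: [0.2, -0.4, -0.0]
grip_width: -0.0001
```

Run:
```python
from h import *
s=bot.get_obs()
p,d=bot.camera("wrist"); cv2.imwrite("pics/w2.png",p[:,:,::-1]); np.save("pics/w2.npy",d)
wristpt("pics/w2.png",(284,186),.052,s['eef_pos'],s['tool_rot'])
plan([.535,.3005,.15])
```

```text
comp [276.8 194.9] [  4  21  29  27 612]
plane [0.5486 0.0767 0.052 ] depth [0.5486 0.0766 0.0517]
t 4.7 pos [0.5483 0.0782 0.1793] F [-0.44 -0.63  0.17] units [0.117 0.888 0.073]
az 0.142 az target 0.512 zaxis yaw 0.141 xaxis [-0.0015 -0.     -1.    ] j6 [0.142 0.374 0.054 1.252 0.    1.571]
```

View pics/w2.png

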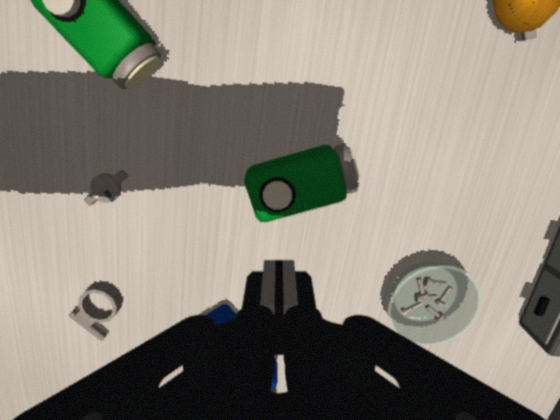

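The headlamp cap, now at pixel (277,195), reads 51.7 mm high, so it is fully in, and the lamp has not moved. Next, the rear lamp.

>>> {"op": "apply_moves", "data": {"targets": [0, 0.1, 0.01, -0.12, 0, 0, 0, 0, 0.24, 0.02, -0.24, 0, 0, 0, 0, 0.4, 0.035, -0.36, 0, 0, 0, 0, 0.56, 0.05, -0.48, 0, 0, 0, 0, 0.72, 0.06, -0.6, 0, 0, 0, 0, 0.84, 0.07, -0.74, 0, 0, 0, 0, 0.888, 0.073, -0.74, 0, 0, 0, 0, 0.888, 0.073, -0.74, 0, 0, 0, 0, 0.888, 0.073, -0.74, 0, 0, 0]}}

```text
clock: 5.45
eef_pos: [0.5348, 0.3002, 0.1775]
tool_rot: [-0.179, 0.686, 0.178, 0.683]
ft_force: [0.5, -0.3, 0.1]
grip_width: 0.0
```

Run:
```python
from h import *
s=bot.get_obs()
p,d=bot.camera("wrist"); cv2.imwrite("pics/w3.png",p[:,:,::-1]); np.save("pics/w3.npy",d)
plan([.535,.3005,.06])
```

```text
t 5.5 pos [0.5352 0.2994 0.178 ] F [-0.34 -0.24  0.21] units [0.472 0.005 0.003]
az 0.51 az target 0.512 zaxis yaw 0.51 xaxis [-0.0029 -0.0024 -1.    ] j6 [ 5.100e-01  4.950e-01  2.370e-01  1.317e+00 -1.000e-03  1.571e+00]
```

View pics/w3.png

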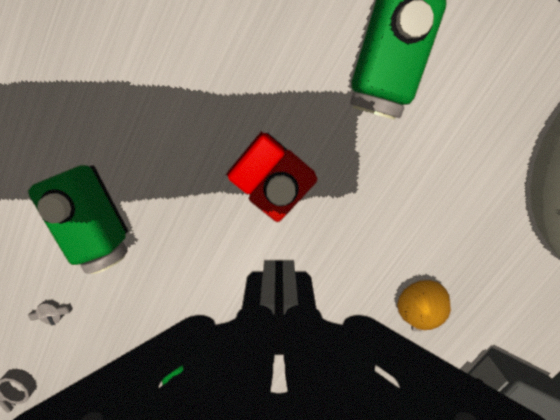

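The rear lamp cap is at (281,189), centred ahead of the fingers.

Run:
```python
from h import *
s=bot.get_obs()
wristpt("pics/w3.png",(281,189),.044,s['eef_pos'],s['tool_rot'])
```

```text
comp [280.5 190.2] [ 11  12  28  29 628]
plane [0.5355 0.3004 0.044 ] depth [0.5354 0.3005 0.0444]
```

>>> {"op": "apply_moves", "data": {"targets": [0.1, 0.002, 0.001, 0, 0, 0, 0, 0.2, 0.002, 0.001, 0, 0, 0, 0, 0.3, 0.002, 0.001, 0, 0, 0, 0, 0.4, 0.002, 0.001, 0, 0, 0, 0, 0.47, 0.002, 0.001, 0, 0, 0, 0, 0.49, 0.002, 0.001, 0, 0, 0, 0, 0.49, 0.002, 0.001, 0, 0, 0, 0, 0.49, 0.002, 0.001, 0, 0, 0, 0]}}

```text
clock: 6.17
eef_pos: [0.5366, 0.3001, 0.0577]
tool_rot: [-0.178, 0.684, 0.178, 0.684]
ft_force: [-0.0, 0.0, -0.3]
grip_width: -0.0003
```

```bash
python3 -c "
from h import *
plan([.5355,.3004,.036])"
```

```text
t 6.17 pos [0.5366 0.3001 0.0577] F [-0.    0.04 -0.29] units [ 0.087  0.003 -0.003]
az 0.51 az target 0.511 zaxis yaw 0.509 xaxis [ 2.e-04 -1.e-04 -1.e+00] j6 [ 0.51   0.585  0.059  1.045 -0.     1.572]
```

Down in steps: to 41 mm, then about 37, then about 36.

>>> {"op": "apply_moves", "data": {"targets": [0.02, 0.003, -0.003, 0, 0, 0, 0, 0.04, 0.003, -0.003, 0, 0, 0, 0, 0.055, 0.003, -0.003, 0, 0, 0, 0, 0.063, 0.003, -0.003, 0, 0, 0, 0, 0.071, 0.003, -0.003, 0, 0, 0, 0, 0.079, 0.003, -0.003, 0, 0, 0, 0, 0.079, 0.003, -0.003, 0, 0, 0, 0, 0.079, 0.003, -0.003, 0, 0, 0, 0]}}

```text
clock: 6.83
eef_pos: [0.5354, 0.3016, 0.0375]
tool_rot: [-0.179, 0.684, 0.179, 0.684]
ft_force: [1.1, -0.4, 2.0]
grip_width: -0.0001
```

>>> {"op": "apply_moves", "data": {"targets": [0.002, 0, 0, 0, 0, 0, 0, 0.004, 0, 0, 0, 0, 0, 0, 0.006, 0, 0, 0, 0, 0, 0, 0.006, 0, 0, 0, 0, 0, 0, 0.006, 0, 0, 0, 0, 0, 0]}}

```text
clock: 7.25
eef_pos: [0.5354, 0.3017, 0.0364]
tool_rot: [-0.179, 0.684, 0.179, 0.685]
ft_force: [0.5, 0.2, 5.1]
grip_width: 0.0
```

>>> {"op": "apply_moves", "data": {"targets": [0.002, 0, 0, 0, 0, 0, 0, 0.002, 0, 0, 0, 0, 0, 0, 0.002, 0, 0, 0, 0, 0, 0]}}

```text
clock: 7.5
eef_pos: [0.5354, 0.3017, 0.036]
tool_rot: [-0.179, 0.684, 0.179, 0.685]
ft_force: [1.0, -0.4, 4.8]
grip_width: 0.0002
```

>>> {"op": "apply_moves", "data": {"targets": [-0.02, 0, 0, 0, 0, 0, 0, -0.06, 0, 0, 0, 0, 0, 0, -0.15, 0, 0, 0, 0, 0, 0, -0.3, 0, 0, 0, 0, 0, 0, -0.45, 0, 0, 0, 0, 0, 0, -0.57, 0, 0, 0, 0, 0, 0, -0.57, 0, 0, 0, 0, 0, 0, -0.57, 0, 0, 0, 0, 0, 0]}}

```text
clock: 8.17
eef_pos: [0.5359, 0.3022, 0.1807]
tool_rot: [-0.178, 0.683, 0.179, 0.686]
ft_force: [0.0, 0.2, -1.0]
grip_width: -0.0
```

Run:
```python
from h import *
s=bot.get_obs()
p,d=bot.camera("wrist"); cv2.imwrite("pics/w4.png",p[:,:,::-1]); np.save("pics/w4.npy",d)
wristpt("pics/w4.png",(279,194),.038,s['eef_pos'],s['tool_rot'])
plan([.580,-.341,.18])
```

```text
comp [276.4 189.3] [  9   8  27  26 556]
plane [0.5351 0.3007 0.038 ] depth [0.5351 0.3006 0.0376]
t 8.22 pos [0.5348 0.3015 0.1784] F [-0.17 -1.48 -0.57] units [-0.007 -2.33  -1.099]
az 0.513 az target -0.531 zaxis yaw 0.511 xaxis [ 3.e-04  4.e-04 -1.e+00] j6 [0.513 0.492 0.235 1.312 0.    1.573]
```

View pics/w4.png

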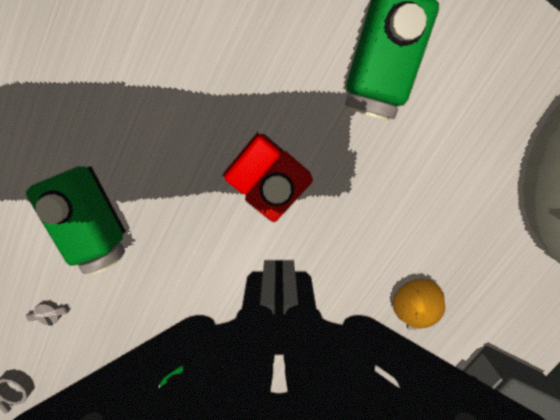

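The rear cap, at (276,189), reads 37.6 mm, so it is fully in, and the lamp has not moved. Now across to the remote.

>>> {"op": "apply_moves", "data": {"targets": [0, -0.1, -0.05, 0.12, 0, 0, 0, 0, -0.24, -0.12, 0.24, 0, 0, 0, 0, -0.38, -0.18, 0.36, 0, 0, 0, 0, -0.52, -0.25, 0.48, 0, 0, 0, 0, -0.66, -0.31, 0.6, 0, 0, 0, 0, -0.8, -0.37, 0.7, 0, 0, 0, 0, -0.8, -0.37, 0.7, 0, 0, 0]}}

```text
clock: 8.8
eef_pos: [0.5508, 0.0752, 0.1756]
tool_rot: [-0.055, 0.707, 0.052, 0.703]
ft_force: [-0.2, 0.6, 0.3]
grip_width: 0.0002
```

```bash
python3 -c "
from h import *
plan([.58,-.341,.18])"
```

```text
t 8.8 pos [0.5508 0.0752 0.1756] F [-0.23  0.56  0.34] units [-0.012 -1.663 -0.136]
az 0.136 az target -0.531 zaxis yaw 0.152 xaxis [-0.0049 -0.0036 -1.    ] j6 [ 0.137  0.384  0.058  1.251 -0.003  1.556]
```

>>> {"op": "apply_moves", "data": {"targets": [0, -0.12, -0.01, 0.12, 0, 0, 0, 0, -0.26, -0.02, 0.24, 0, 0, 0, 0, -0.4, -0.03, 0.36, 0, 0, 0, 0, -0.54, -0.04, 0.48, 0, 0, 0, 0, -0.68, -0.06, 0.6, 0, 0, 0, 0, -0.83, -0.07, 0.68, 0, 0, 0, 0, -0.83, -0.07, 0.68, 0, 0, 0]}}

```text
clock: 9.38
eef_pos: [0.567, -0.1315, 0.1755]
tool_rot: [0.065, 0.705, -0.067, 0.703]
ft_force: [0.3, -0.3, 0.1]
grip_width: -0.0001
```

```bash
python3 -c "
from h import *
plan([.58,-.341,.18])"
```

```text
t 9.38 pos [ 0.567  -0.1315  0.1755] F [ 0.27 -0.26  0.12] units [-0.017 -0.814  0.207]
az -0.228 az target -0.531 zaxis yaw -0.187 xaxis [-0.0036 -0.0019 -1.    ] j6 [-0.227  0.433  0.133  1.274 -0.003  1.531]
```

>>> {"op": "apply_moves", "data": {"targets": [0, -0.12, 0.03, 0.12, 0, 0, 0, 0, -0.26, 0.06, 0.24, 0, 0, 0, 0, -0.4, 0.1, 0.36, 0, 0, 0, 0, -0.54, 0.13, 0.48, 0, 0, 0, 0, -0.68, 0.17, 0.6, 0, 0, 0, 0, -0.8, 0.2, 0.68, 0, 0, 0, 0, -0.814, 0.207, 0.68, 0, 0, 0, 0, -0.814, 0.207, 0.68, 0, 0, 0, 0, -0.814, 0.207, 0.68, 0, 0, 0]}}

```text
clock: 10.13
eef_pos: [0.5821, -0.334, 0.1758]
tool_rot: [0.182, 0.685, -0.181, 0.682]
ft_force: [-0.1, 0.2, 0.7]
grip_width: 0.0001
```

Run:
```python
from h import *
s=bot.get_obs()
p,d=bot.camera("wrist"); cv2.imwrite("pics/w5.png",p[:,:,::-1]); np.save("pics/w5.npy",d)
plan([.58,-.341,.05])
wristpt("pics/w5.png",(281,189),.028,s['eef_pos'],s['tool_rot'])
```

```text
t 10.18 pos [ 0.5824 -0.3334  0.1764] F [-0.44 -0.41 -0.3 ] units [ 0.506 -0.032  0.008]
az -0.52 az target -0.531 zaxis yaw -0.517 xaxis [-0.0025  0.0022 -1.    ] j6 [-5.200e-01  6.180e-01  4.400e-01  1.396e+00  1.000e-03  1.568e+00]
comp [283.  196.2] [ 14  18  28  29 623]
plane [ 0.5821 -0.343   0.028 ] depth [ 0.5821 -0.3431  0.0277]
```

View pics/w5.png

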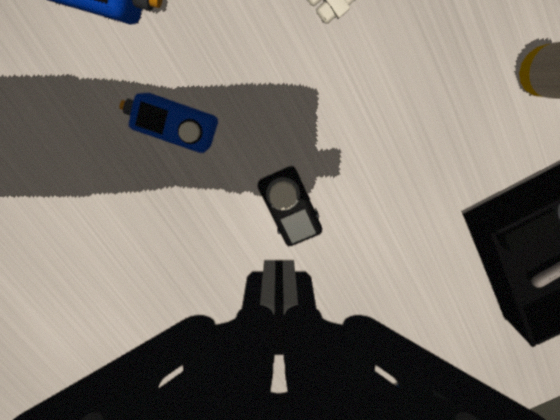

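The remote's cap is at (283,195) with its grey pad at (298,226) behind. World position is about (0.582,-0.343), height 27.7 mm.

>>> {"op": "apply_moves", "data": {"targets": [0.1, -0.033, 0.016, 0, 0, 0, 0, 0.2, -0.033, 0.016, 0, 0, 0, 0, 0.3, -0.033, 0.016, 0, 0, 0, 0, 0.4, -0.033, 0.016, 0, 0, 0, 0, 0.47, -0.033, 0.016, 0, 0, 0, 0, 0.52, -0.033, 0.016, 0, 0, 0, 0, 0.53, -0.033, 0.016, 0, 0, 0, 0, 0.53, -0.033, 0.016, 0, 0, 0, 0, 0.53, -0.033, 0.016, 0, 0, 0, 0]}}

```text
clock: 10.93
eef_pos: [0.5829, -0.3434, 0.0463]
tool_rot: [0.181, 0.683, -0.181, 0.684]
ft_force: [0.4, 0.3, -0.5]
grip_width: -0.0
```

```bash
python3 -c "
from h import *
plan([.5818,-.3427,.020])"
```

```text
t 10.93 pos [ 0.5829 -0.3434  0.0463] F [ 0.39  0.28 -0.49] units [ 0.105  0.    -0.005]
az -0.532 az target -0.532 zaxis yaw -0.517 xaxis [ 8.e-04 -3.e-04 -1.e+00] j6 [-0.532  0.708  0.255  1.117  0.     1.556]
```

>>> {"op": "apply_moves", "data": {"targets": [0.02, 0, -0.005, 0, 0, 0, 0, 0.04, 0, -0.005, 0, 0, 0, 0, 0.06, 0, -0.005, 0, 0, 0, 0, 0.072, 0, -0.005, 0, 0, 0, 0, 0.082, 0, -0.005, 0, 0, 0, 0, 0.09, 0, -0.005, 0, 0, 0, 0, 0.097, 0, -0.005, 0, 0, 0, 0, 0.097, 0, -0.005, 0, 0, 0, 0, 0.097, 0, -0.005, 0, 0, 0, 0]}}

```text
clock: 11.68
eef_pos: [0.5811, -0.3438, 0.0213]
tool_rot: [0.181, 0.683, -0.181, 0.683]
ft_force: [-1.7, 0.8, 1.8]
grip_width: 0.0003
```

>>> {"op": "apply_moves", "data": {"targets": [0.002, 0, 0, 0, 0, 0, 0, 0.004, 0, 0, 0, 0, 0, 0, 0.006, 0, 0, 0, 0, 0, 0, 0.006, 0, 0, 0, 0, 0, 0, 0.006, 0, 0, 0, 0, 0, 0]}}

```text
clock: 12.1
eef_pos: [0.5811, -0.3438, 0.0202]
tool_rot: [0.181, 0.683, -0.181, 0.684]
ft_force: [-2.3, 1.3, 6.4]
grip_width: 0.0002
```

>>> {"op": "apply_moves", "data": {"targets": [-0.02, 0, 0, 0, 0, 0, 0, -0.06, 0, 0, 0, 0, 0, 0, -0.15, 0, 0, 0, 0, 0, 0, -0.3, 0, 0, 0, 0, 0, 0, -0.45, 0, 0, 0, 0, 0, 0, -0.6, 0, 0, 0, 0, 0, 0, -0.64, 0, 0, 0, 0, 0, 0, -0.64, 0, 0, 0, 0, 0, 0, -0.64, 0, 0, 0, 0, 0, 0]}}

```text
clock: 12.85
eef_pos: [0.5814, -0.3441, 0.1803]
tool_rot: [0.181, 0.683, -0.182, 0.684]
ft_force: [-1.1, 0.2, -0.8]
grip_width: 0.0003
```

Run:
```python
from h import *
s=bot.get_obs()
p,d=bot.camera("wrist"); cv2.imwrite("pics/w6.png",p[:,:,::-1]); np.save("pics/w6.npy",d)
p,d=bot.camera("top"); cv2.imwrite("pics/top6.png",p[:,:,::-1]); np.save("pics/top6.npy",d)
wristpt("pics/w6.png",(281,189),.022,s['eef_pos'],s['tool_rot'])
plan([.58,-.341,.05])
# compare top views for caps away from the arm
d0=np.load("pics/top0.npy")
for n,(u,v) in dict(h=(270,218),r=(185,225),m=(428,202),inf=(335,230),inf_s=(396,216),g1=(124,220),g2=(221,286)).items():
    f=lambda d:np.median(d[v-1:v+2,u-1:u+2]); print(n,round(1000*float(f(d)-f(d0)),1),'mm lower')
```

```text
comp [276.5 182.4] [  8   6  26  26 529]
plane [ 0.582  -0.3428  0.022 ] depth [ 0.5819 -0.3428  0.0219]
t 12.95 pos [ 0.5801 -0.3433  0.1772] F [-0.17  0.06 -0.25] units [ 0.509  0.008 -0.003]
az -0.534 az target -0.531 zaxis yaw -0.519 xaxis [-0.0034  0.0019 -1.    ] j6 [-0.534  0.625  0.454  1.404 -0.     1.555]
h 5.9 mm lower
r 6.1 mm lower
m 5.4 mm lower
inf -1.9 mm lower
inf_s -1.2 mm lower
g1 0.1 mm lower
g2 -0.4 mm lower
```

View pics/w6.png

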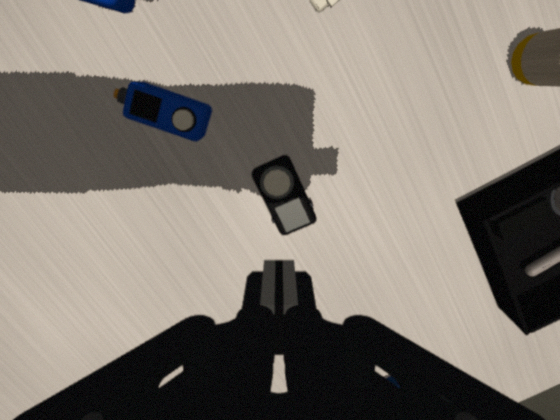

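View pics/top6.png

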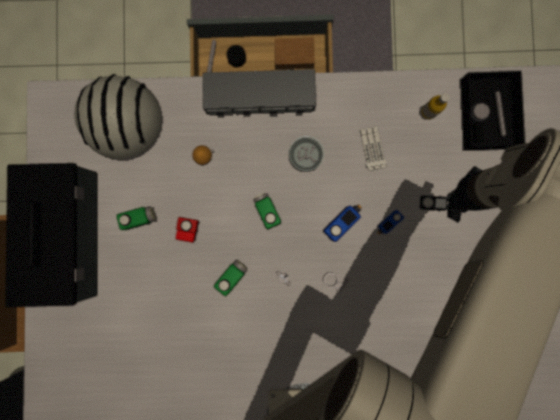

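All three caps are down: remote 21.9 mm by the wrist view, and the top view shows the caps 5.9, 6.1 and 5.4 mm lower than at the start. The inflator caps are still out, and nothing else has moved. The tool is 16 cm above the remote.

```bash
python3 -c "
from workcell import bot
print(bot.job_done())"
```

```text
the job is handed in; nothing more can be done
None
```

I pressed the three switches in order with the shut fingertips: the green headlamp (the one farthest to the robot's right), then the red rear lamp, then the black remote. I handed the job in at about 13 s, with the tool clear, about 16 cm above the remote.

| Switch | Force read at the stop | Cap height after, wrist view | Height when fully in | Drop from the start, top view |
|---|---|---|---|---|
| Headlamp | 6.3 N | 51.7 mm | 52 mm | 5.9 mm |
| Rear lamp | 5.1 N | 37.6 mm | 38 mm | 6.1 mm |
| Remote | 6.4 N | 21.9 mm | 22 mm | 5.4 mm |

- **Bystanders:** Each pressed device stayed within about 0.5 mm of where it stood. In the final top view everything in clear sight lies where it started, though the arm hides the table's near-right part. The inflator switches are still out, their depth having changed by no more than 2 mm.
- **Disagreements:** My first scene-camera positions for the headlamp and remote caps were 6 to 11 mm off the top view. Their white masks had run into the background, so I used the top and wrist views, which agreed within about 2 mm. While the caps slid, the force read 1.2 to 2.0 N, less than the 2.5 N given. The rear lamp read 4.8 N after a further 0.4 mm of travel, not more than 5.1 N; I put that down to sensor noise.

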